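Pack the prep kit into the caddy

ROBOT

A 6-joint arm with a two-finger parallel gripper is mounted at the origin on a cart in front of the work surface, level with it; the furniture and walls round the work are solid. World frame = base frame: x ahead of the robot, y to its left, z up, the work surface at z = 0. Lengths are in m, angles in rad, forces in N, time in s.
With the tool pointing down it reaches from about 0.35 to 0.95 m from the base axis. Payload 17.4 kg.
Tool frame: the origin (TCP) lies between the finger pads; the fingertips stand 22 mm ahead of it and the grasp point (between the pads) lies 3 mm ahead of it (env.tips_ahead is the distance from the TCP to the fingertips, in m); z points along the fingers, y is the line along which they close (so a half turn about z gives the same grasp; the last joint's range is limited). The gripper opens to 93 mm and grips with 3 to 60 N. Pads are 15 mm wide; open, the fingers measure 128 mm over their backs; the gripper's body (75 mm by 188 mm) begins 65 mm behind the grasp point.
Start: joints at [-1.153, 0.116, 1.442, -0, 1.584, -0.038], TCP at [0.297, -0.606, 0.241] pointing down, gripper open.
Joint ranges: [-2.83, 2.83], [-0.83, 2.19], [0.07, 2.5], [-1.14, 4.28], [0.01, 3], [-2.97, 2.97]. Speed limits (rad/s): [1.89, 1.89, 2.22, 3.14, 3.14, 3.14].

INTERFACE

Orientations are given as a unit quaternion [w, x, y, z].
In Python, from workcell import env, optics gives the robot as it stands. The module is installed in compiled form; this text tells all that it offers.
- The arm moves only by the shell command python3 -m creep 'ROWS' [OPENING] [FORCE]. ROWS is text: rows parted by semicolons, each of 6 numbers parted by spaces: the shift along the tool's x, y, z normalised to -1 to 1, where 1 is 30 mm, then the turn, a rotation vector about the tool's x, y, z normalised to -1 to 1, where 1 is 0.15 rad. A call has 1 to 5 rows; each row shifts and turns the commanded pose from where the row before left it, along the tool's axes as they then stand; what a row does not reach is not made up. A row lasts 1/10 s, in which the tool goes at most 50 mm and 8.59 degrees, less where a joint would pass 70% of its speed; a pose out of reach is approached as far as the arm can. A call with a number of a shift or a turn outside -1 to 1 is refused whole. A call with a gripper value outside its range is refused whole. OPENING is the closure, from -1 (fully open) to 1 (shut), set as the call begins (- or left out, the last holds). The fingers move at their own pace and stop on an object; FORCE is the grip in N (left out, the last holds). Time passes only in rows, so rows that do not move let the fingers close. It gives the time, the measured TCP pose, the force, the opening and the grip force at its end, in the units of the state.
- env.observe(): the state, without advancing time (a new reading comes with each control period).
- optics.grab_frame(name): name is "side" or "top"; returns a dict with "image" (384x512x3 uint8, blue, green, red), "fx", "fy", "cx", "cy" (pixels), "camera_from_world" (4x4, takes a point from world to camera coordinates). Camera axes: x right, y down, z forward; pixel columns grow to the right and rows downward; lengths in m; the calibration is good to about 2 mm. A picture is of the moment at which its call begins. There is no depth.
- env.finish_job(): hands the job in; it is judged then, once.
The state is a dict: "t": time; "joints": joint angles; "joint_vel": joint speeds; "joint_efforts": joint torques, N m; "tcp_pos": TCP position; "eef_rot": TCP orientation; "contact_force": force on the tool from outside, world axes, zero at the start; "ft_torque": the same for the moment, N m; "opening": finger opening in m; "gripper_force": force on a finger pad.
Only numpy, scipy, OpenCV 4.12 (cv2) and the standard library are available. Lean on these libraries where they do the work, as an engineer would, in place of code of your own. Each camera call takes 0.05 s, during which the arm holds its last target. There are 200 camera calls.

TASK

Pack the prep kit into the aluminium caddy: lay the scraper, the peeler and the kitchen timer each flat in the recess that is shaped for it (scraper in the large one, peeler in the narrow one, timer standing upright in the square one). The scraper's blade is parked under a steel guard: slide it forward by the handle until the blade is out before you lift it. Leave the long turner and the green screwdriver where they lie.

Things in the scene. Friction and masses are not known exactly. Their poses are not given: they have to be found in the camera images.
- scraper: Short scraper, black grip, steel blade, 217 x 60 x 21 mm, 0.1 kg, lying flat; at the start its blade end is under the guard. Origin: centre of its outline, underside; x along it, blade to +x. The grip (24 mm wide, 21 mm high) is skew in this frame: its middle line runs from x = -108, y = +19 to x = 0, y = +6 mm; centre of mass near x = -30, y = +10. Blade 5 to 17 mm above the underside.
- peeler: Slim peeler with a yellow grip, 171 x 22 x 20 mm, about 0.045 kg, lying flat (its round grip lets it rest rolled by some 0.3 rad, the scraper by 0.15; that is fine). Origin: centre of its outline, at its underside; x along its length, grip (20 mm high, 22 mm wide) from x = -85 to +20 mm, blade towards +x; z up.
- kitchen_timer: Clockwork kitchen timer, white square foot 62 x 62 mm and 24 mm high, on it a round red knob of 41 mm diameter from 25 to 38 mm height with a bar (36 x 8 mm, along x) on top up to 50 mm; the knob does not turn. About 0.11 kg, standing upright. Origin: centre of the underside; x, y along the sides of the foot, z up.
- screwdriver: Does not belong in the kit: screwdriver with a dark green grip and red end cap, 216 x 40 x 40 mm, loose, lying on the table. Origin: centre of its outline, at its underside; x along its length, tip to +x.
- turner: Does not belong in the kit: long steel turner with a black grip, 311 x 68 x 24 mm, loose, lying at the back of the table. Origin: centre of its outline, at its underside; x along its length, blade to +x.
- blade_guard: Fixed steel hood, open to -x, closed at the back; 90 mm wide inside, 124 mm over its feet, roof 27 to 30 mm above the table, spanning x = +100 to +160 mm. Origin: on the table, centre line, 130 mm in front of the roof; x points from the mouth inwards. The scraper lies along x, origin near x = +35 mm; its blade is clear once its origin is below x = -10 mm. Slide it to -x, then lift.
- caddy: Fixed shallow aluminium tray, 276 (x) x 258 (y) mm, floor 3 mm, rim 20 mm high, holding the three inserts, whose length runs along the caddy's y. Origin: centre of its underside on the table; z up.
- large_insert: For the scraper. Grey insert, fixed in the caddy, 246 x 87 x 16 mm, with one recess in its middle, a large oblong, 236 (x) x 81 (y) mm. Recess floor (black) 2 mm above the insert's underside, walls 14 mm higher. Origin: centre of the insert's underside, 3 mm above the table; x along its length, z up. The three inserts stand side by side in any order.
- narrow_insert: For the peeler. Grey insert, fixed in the caddy, 246 x 87 x 16 mm, with one recess in its middle, a narrow oblong, 193 (x) x 54 (y) mm. Recess floor (black) 2 mm above the insert's underside, walls 14 mm higher. Origin: centre of the insert's underside, 3 mm above the table; x along its length, z up. The three inserts stand side by side in any order.
- square_insert: For the kitchen timer. Grey insert, fixed in the caddy, 246 x 87 x 16 mm, with one recess in its middle, nearly square, 84 (x) x 81 (y) mm. Recess floor (black) 2 mm above the insert's underside, walls 14 mm higher. Origin: centre of the insert's underside, 3 mm above the table; x along its length, z up. The three inserts stand side by side in any order.
Things that resemble listed ones, but are neither listed nor needed, are in the scene too. Of the things that look like the kitchen_timer, the larger one is meant.

How it is judged:
By the outcome, as a careful person would: the job done as asked, in the order asked, and still so for the second after the job is handed in, with the robot touching nothing.
It also fails if it takes over 88 s, if anything falls off the work surface, if the arm or the gripper's body presses on something with over 40 N, if the wrist force passes 120 N, or if a joint passes its speed limit or range.

## Working session

There is one attempt and no reset: what is moved stays moved. The work goes in short steps, Python scripts to look and compute and a shell command to move; the robot and the scene stay as the last step left them, time stands still between calls to the robot, and variables do not carry over. Pictures are saved under pics/ and viewed, at most 17 in all, crops included, and the job is handed in when it is done.

```bash
mkdir -p pics; cat > h.py <<'E'
import numpy as np, cv2
from workcell import env, optics
def grab(n):
    f=optics.grab_frame(n); return f
def px(f,p):
    T=np.array(f["camera_from_world"]); c=T[:3,:3]@np.array(p,float)+T[:3,3]
    return np.array([f["fx"]*c[0]/c[2]+f["cx"],f["fy"]*c[1]/c[2]+f["cy"]])
def ray(f,uv,z):
    T=np.array(f["camera_from_world"]); R=T[:3,:3]; o=-R.T@T[:3,3]
    d=R.T@np.array([(uv[0]-f["cx"])/f["fx"],(uv[1]-f["cy"])/f["fy"],1]); return o+d*(z-o[2])/d[2]
E
python3 - <<'E'
from h import *
import pickle
for n in("top","side"):
    f=grab(n); pickle.dump(f,open(n+".pkl","wb"))
    cv2.imwrite(f"pics/{n}0.png",cv2.resize(f["image"],(800,600),interpolation=cv2.INTER_CUBIC))
    T=np.array(f["camera_from_world"]); print(n,f["fx"],-T[:3,:3].T@T[:3,3],T[2,:3])
print(env.observe())
E
```

```text
top 358.49412345699113 [ 4.95939615e-01 -9.66535090e-05  9.05295201e-01] [ 0.09283576 -0.02802435 -0.99528697]
side 399.66414429031056 [1.33473525 0.07908294 0.69393723] [-0.76350126 -0.09683013 -0.63850588]
{'t': 0.1, 'joints': array([-1.15281216e+00,  1.16451850e-01,  1.44216538e+00, -4.09493592e-06,
        1.58404886e+00, -3.77975946e-02]), 'joint_vel': array([ 0.00050385, -0.00048705, -0.00086429, -0.00016469,  0.00148703,
        0.00098097]), 'joint_efforts': array([ 2.12482861e-03, -7.22890735e+01, -6.23866296e+01,  7.82649661e-02,
        2.27539981e-02, -1.33767862e-04]), 'tcp_pos': array([ 0.29703771, -0.60594996,  0.23999022]), 'eef_rot': array([-5.26663916e-04,  9.74144926e-01,  2.25923382e-01, -1.03423726e-04]), 'contact_force': array([0.42854697, 0.06875203, 0.62069065]), 'ft_torque': array([ 0.01012812,  0.04412136, -0.01617393]), 'gripper_force': 0.0, 'opening': 0.0931661121395713}
```

View pics/top0.png

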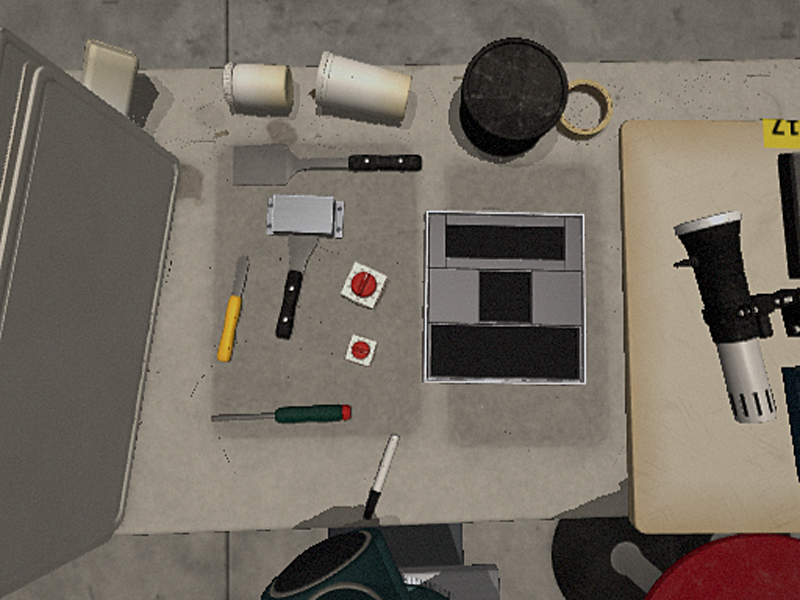

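View pics/side0.png

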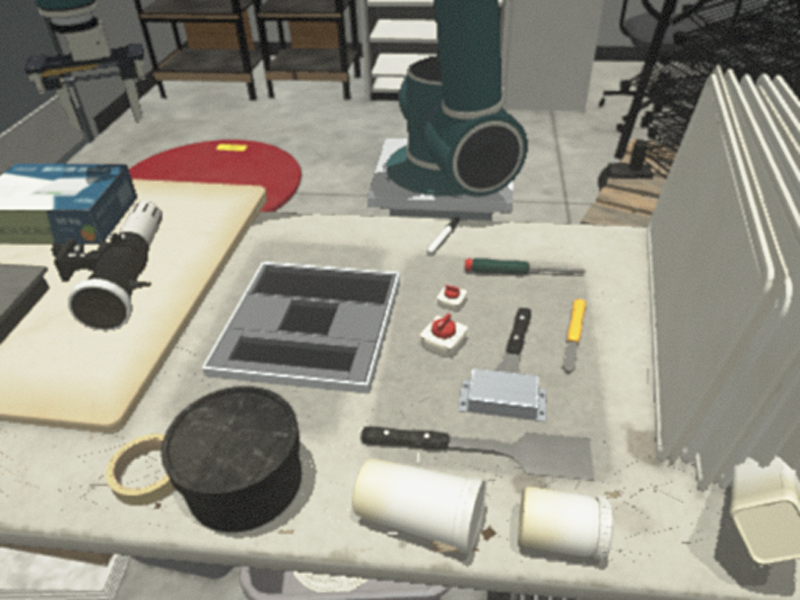

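Top view: the scraper's black grip is at about (289,305) and its blade runs under the guard at (305,215). The yellow peeler is at (231,315), the caddy at (505,297), the turner at (330,163) and the screwdriver at (280,413). In the caddy the narrow recess is at the top, the square one in the middle and the large one at the bottom.

Timer candidates: top (363,285) and (361,349). The first is the larger, so it should be the one meant. I'll measure both foot sizes and confirm in a crop.

```bash
cat > meas.py <<'E'
from h import *
import pickle,sys
def comps(m,amin=30):
    n,l,s,c=cv2.connectedComponentsWithStats(m.astype(np.uint8)); return [(l==i,s[i],c[i]) for i in range(1,n) if s[i][4]>=amin]
def rect(f,m,z):
    cs,_=cv2.findContours(m.astype(np.uint8),cv2.RETR_EXTERNAL,cv2.CHAIN_APPROX_NONE)
    c=max(cs,key=cv2.contourArea).reshape(-1,2)
    p=np.array([ray(f,q,z)[:2] for q in c],np.float32)
    (cx,cy),(w,h),a=cv2.minAreaRect(p*1000)
    return f"c=({cx:.0f},{cy:.0f}) size=({w:.0f},{h:.0f}) ang={a:.1f} pts="+str(cv2.boxPoints(((cx,cy),(w,h),a)).round().astype(int).tolist())
E
cat > m0.py <<'E'
from meas import *
for n in("top","side"):
    f=pickle.load(open(n+".pkl","rb")); im=f["image"]; H=cv2.cvtColor(im,cv2.COLOR_BGR2HSV).astype(int); h,s,v=H[...,0],H[...,1],H[...,2]
    B=(slice(100,300),slice(120,390)) if n=="top" else (slice(160,310),slice(120,400))
    R=np.zeros(h.shape,bool); R[B]=1
    sp={"yellow":((h>15)&(h<32)&(s>150)&R,.010,60),"red":(((h<8)|(h>172))&(s>140)&(v>70)&R,.030,30),
        "white":((s<40)&(v>190)&R,.024,60),"black":((v<60)&R,.019,80),"steel":((s<70)&(v>125)&(v<=190)&R,.029,150)}
    for k,(m,z,a) in sp.items():
        for mm,st,c in comps(m,a): print(n,k,"px",c.round(1),"A",st[4],rect(f,mm,z))
f=pickle.load(open("top.pkl","rb"))
a=cv2.resize(f["image"][140:250,130:265],(736,600),interpolation=cv2.INTER_CUBIC); cv2.imwrite("pics/crop1.png",a)
E
python3 m0.py
```

```text
top yellow px [146.5 210.1] A 361 c=(538,253) size=(22,105) ang=77.9 pts=[[485, 253], [587, 231], [592, 253], [489, 275]]
top red px [232.2 181.7] A 186 c=(601,39) size=(36,37) ang=25.2 pts=[[576, 48], [592, 14], [625, 30], [609, 63]]
top red px [230.1 223.6] A 92 c=(497,47) size=(24,24) ang=88.6 pts=[[485, 35], [509, 34], [510, 59], [486, 59]]
top red px [221.1 263.6] A 47 c=(404,69) size=(12,21) ang=88.9 pts=[[393, 63], [414, 63], [414, 75], [393, 75]]
top white px [232.5 182.1] A 223 c=(600,39) size=(55,56) ang=63.5 pts=[[563, 26], [613, 2], [638, 51], [588, 76]]
top white px [272.1 207. ] A 71 c=(537,-57) size=(2,172) ang=87.1 pts=[[451, -54], [623, -63], [623, -60], [451, -52]]
top white px [364.7 229.8] A 98 c=(477,-287) size=(81,171) ang=49.3 pts=[[386, -262], [516, -374], [568, -313], [439, -201]]
top white px [230.6 223.8] A 108 c=(498,46) size=(39,38) ang=71.3 pts=[[474, 34], [510, 21], [523, 58], [486, 70]]
top black px [246.  104.3] A 425 c=(798,-0) size=(117,24) ang=88.8 pts=[[785, -58], [809, -59], [811, 58], [788, 58]]
top black px [198.5 146.6] A 108 c=(692,121) size=
[... 2430 characters left out ...]
=(108,60) ang=85.4 pts=[[679, 86], [739, 81], [747, 189], [687, 193]]
side black px [201.6 206.3] A 114 c=(584,-177) size=(59,57) ang=88.0 pts=[[554, -206], [611, -208], [613, -148], [556, -146]]
side black px [190.6 228.3] A 159 c=(671,-186) size=(93,33) ang=86.1 pts=[[651, -232], [684, -234], [690, -141], [657, -139]]
side black px [161.  253.1] A 142 c=(760,-224) size=(128,34) ang=81.1 pts=[[734, -284], [767, -289], [787, -163], [754, -158]]
side black px [182.7 300.1] A 358 c=(860,-155) size=(74,56) ang=5.4 pts=[[821, -130], [826, -186], [899, -179], [894, -124]]
side steel px [279.2 233.5] A 21450 c=(643,-31) size=(610,517) ang=88.9 pts=[[379, -332], [896, -342], [907, 269], [391, 279]]
```

View pics/crop1.png

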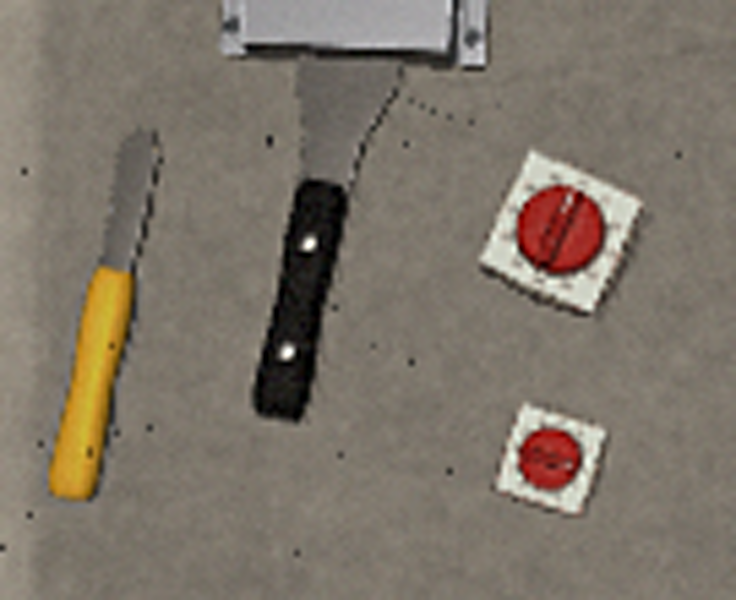

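The crop confirms it: the larger timer is at crop (562,230), which is top px (363,285). Its foot is about 60 mm across, against about 40 mm for the other one. It stands at (0.600, 0.039) with its edges at -25.5°.

Other measured poses:
- **Scraper:** origin about (0.626, 0.140), yaw -4.8°, grip axis -11.6°.
- **Large recess:** (0.489, -0.183), caddy yaw -2.8°.
- **Square and narrow recesses:** (0.576, -0.187) and (0.663, -0.191), which matches the 87 mm pitch.

```bash
cat > go.py <<'E'
# usage: go.py x y z(mm) thetay(deg): prints needed turn and shift units in the post-turn tool frame
import sys,numpy as np
from workcell import env
from scipy.spatial.transform import Rotation as Ro
s=env.observe(); q=s["eef_rot"]; M=Ro.from_quat([q[1],q[2],q[3],q[0]]).as_matrix()
th=np.degrees(np.arctan2(M[1,1],M[0,1]))
p=np.array(s["tcp_pos"])*1000
print("t",round(s["t"],1),"p",p.round(1),"thy",th.round(1),"tiltz",M[:,2].round(3),"j",np.degrees(s["joints"]).round(0),"open",round(s["opening"]*1e3,1),"F",np.round(s["contact_force"],1),"g",s["gripper_force"])
a=[float(v) for v in sys.argv[1:]]
for i in range(0,len(a),4):
    t=np.array(a[i:i+3]); ty=a[i+3]; d=(ty-th+180)%360-180
    r=np.radians(ty); y=np.array([np.cos(r),np.sin(r)]); x=np.array([-y[1],y[0]])
    D=t-p; print("turn units",round(-np.radians(d)/.15,2),"shift units",(np.array([D[:2]@x,D[:2]@y,-D[2]])/30).round(2)); p=t; th=ty
E
python3 -m creep '0 0 0 0 0 0.88;0 0 0 0 0 0.88;0 0 0 0 0 0.88;0 0 0 0 0 0.88;0 0 0 0 0 0.88' -0.2 20
python3 go.py 597 152 130 -101.6 597 152 31 -101.6
```

```text
t: 0.6
tcp_pos: [0.2971, -0.606, 0.2402]
eef_rot: [-0.0, 0.995, -0.105, -0.0]
contact_force: [0.4, 0.3, -0.2]
opening: 0.0587
gripper_force: 0.0
t 0.6 p [ 297.1 -606.   240.2] thy -102.0 tiltz [-0.     0.001 -1.   ] j [-66.   7.  83.  -0.  91.  36.] open 58.7 F [ 0.4  0.3 -0.2] g 0.0
turn units -0.05 shift units [  4.71 -26.76   3.67]
turn units -0.0 shift units [0.  0.  3.3]
```

```bash

python3 -m creep '.17 -1 0 0 0 0;.17 -1 0 0 0 0;.17 -1 0 0 0 0;.17 -1 0 0 0 0;.17 -1 0 0 0 0' >/dev/null
python3 -m creep '.17 -1 0 0 0 0;.17 -1 0 0 0 0;.17 -1 0 0 0 0;.17 -1 0 0 0 0;.17 -1 0 0 0 0' >/dev/null
python3 -m creep '.17 -1 0 0 0 0;.17 -1 0 0 0 0;.17 -1 0 0 0 0;.17 -1 0 0 0 0;.17 -1 0 0 0 0'
python3 -m creep '.17 -1 0 0 0 0;.17 -1 0 0 0 0;.17 -1 0 0 0 0;.17 -1 0 0 0 0;.17 -1 0 0 0 0' >/dev/null
python3 -m creep '.17 -1 .3 0 0 0;.17 -1 .3 0 0 0;.17 -1 .4 0 0 0;.17 -1 .4 0 0 0;.17 -1 .4 0 0 0'
python3 go.py 597 152 100 -101.6 597 152 31 -101.6
```

```text
t: 2.1
tcp_pos: [0.4635, -0.1797, 0.2405]
eef_rot: [-0.0, 0.995, -0.102, -0.0]
contact_force: [-0.3, -1.3, 0.5]
opening: 0.0558
gripper_force: 0.0
t: 3.1
tcp_pos: [0.5742, 0.1037, 0.1859]
eef_rot: [0.0, 0.995, -0.102, -0.0]
contact_force: [0.8, -0.8, 0.6]
opening: 0.0553
gripper_force: 0.0
t 3.1 p [574.2 103.7 185.9] thy -101.7 tiltz [-0. -0. -1.] j [  8.  -4.  98.   0.  85. 109.] open 55.3 F [ 0.8 -0.8  0.6] g 0.0
turn units -0.01 shift units [ 0.42 -1.73  2.86]
turn units -0.0 shift units [0.  0.  2.3]
```

```bash

python3 -m creep '.14 -.58 .7 0 0 0;.14 -.57 .7 0 0 0;.14 -.57 .7 0 0 0;0 0 .7 0 0 0;0 0 0 0 0 0' >/dev/null
python3 go.py 597 152 31 -101.6
python3 - <<'E'
from h import *
f=grab("top"); s=f["image"]; cv2.imwrite("pics/a.png",cv2.resize(s[130:250,130:290],(800,600),interpolation=cv2.INTER_CUBIC))
E
```

```text
t 3.6 p [595.4 150.5  99.2] thy -101.7 tiltz [-0.005 -0.001 -1.   ] j [ 12.   4.  99.  -0.  77. 113.] open 55.5 F [0.3 0.1 0.7] g 0.0
turn units -0.01 shift units [ 0.04 -0.06  2.27]
```

View pics/a.png

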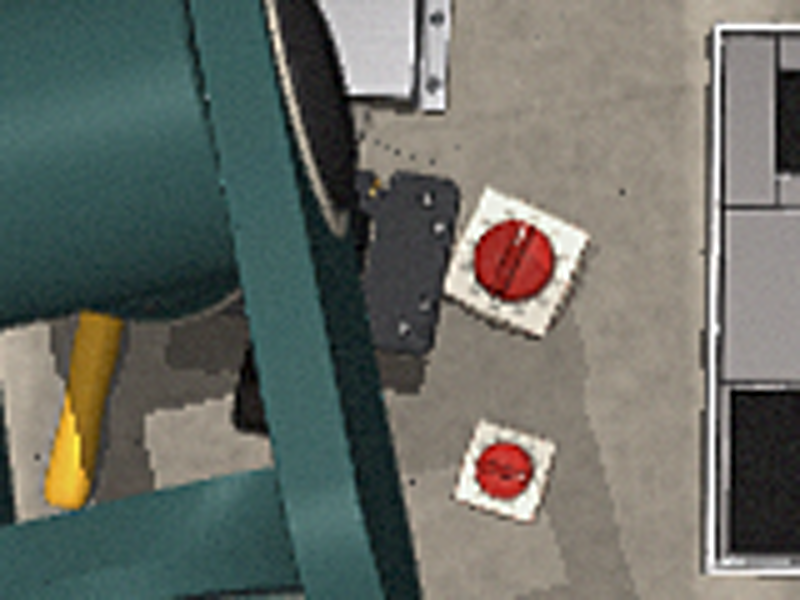

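The arm hides the grip in the top view. The gripper's body stays well above the timer: 93 mm against 50 mm at grasp depth. Going down.

```bash

python3 -m creep '.04 -.06 .6 0 0 0;0 0 .6 0 0 0;0 0 .6 0 0 0;0 0 .45 0 0 0;0 0 0 0 0 0'
python3 -m creep '0 0 0 0 0 0;0 0 0 0 0 0;0 0 0 0 0 0;0 0 0 0 0 0' 1 20
python3 go.py 532 156.5 31 -101.6
python3 - <<'E'
from h import *
f=grab("side"); s=f["image"]; cv2.imwrite("pics/b.png",cv2.resize(s[170:290,250:410],(800,600),interpolation=cv2.INTER_CUBIC))
E
```

```text
t: 4.15
tcp_pos: [0.5977, 0.1516, 0.0334]
eef_rot: [0.0, 0.995, -0.102, -0.001]
contact_force: [-0.7, 0.0, -0.4]
opening: 0.0557
gripper_force: 0.0
t: 4.55
tcp_pos: [0.5987, 0.152, 0.0358]
eef_rot: [-0.0, 0.995, -0.102, 0.0]
contact_force: [-0.2, -0.2, -0.7]
opening: 0.0283
gripper_force: 0.0
t 4.5 p [598.7 152.   35.8] thy -101.7 tiltz [ 0.001  0.    -1.   ] j [ 12.   7. 102.   0.  71. 114.] open 28.3 F [-0.2 -0.2 -0.7] g 0.0
turn units -0.01 shift units [-2.21  0.3   0.16]
```

View pics/b.png

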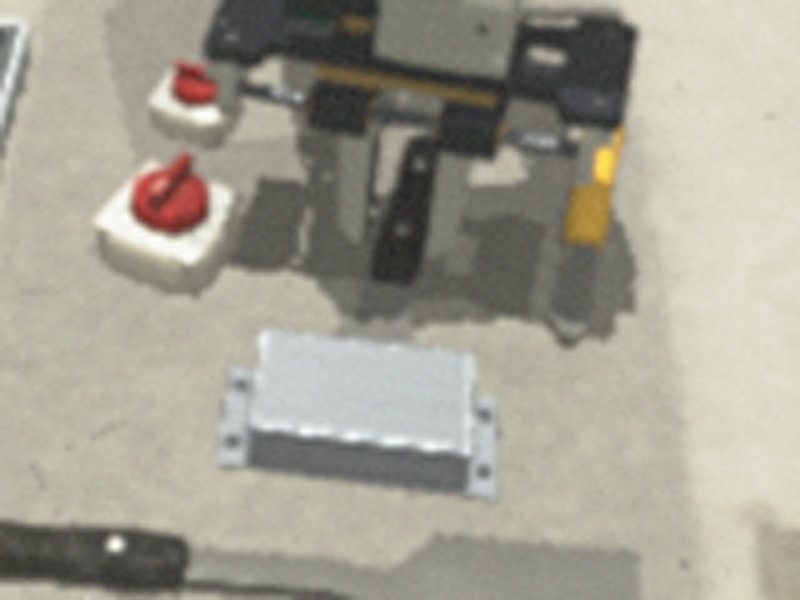

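The fingers straddle the black grip at crop (405,215). They are still closing and about 5 mm high, so I'll lower while they finish.

```bash

python3 -m creep '0 0 .16 0 0 0;0 0 0 0 0 0;0 0 0 0 0 0;0 0 0 0 0 0;0 0 0 0 0 0' 1 20
python3 go.py 532 156.5 31 -101.6
```

```text
t: 5.1
tcp_pos: [0.6003, 0.1525, 0.0329]
eef_rot: [-0.001, 0.995, -0.102, 0.002]
contact_force: [2.6, 1.6, 15.6]
opening: 0.0227
gripper_force: 21.2
t 5.1 p [600.3 152.5  32.9] thy -101.7 tiltz [ 0.005  0.001 -1.   ] j [ 12.   7. 102.   0.  71. 114.] open 22.7 F [ 2.6  1.6 15.6] g 21.188990499324518
turn units -0.01 shift units [-2.26  0.33  0.06]
```

```bash

python3 -m creep '0 0 -.05 0 0 0;-.2 .03 0 0 0 0;-.2 .03 0 0 0 0;-.2 .03 0 0 0 0;-.2 .03 0 0 0 0'
python3 -m creep '-.3 .04 0 0 0 0;-.3 .04 0 0 0 0;-.3 .04 0 0 0 0;-.3 .04 0 0 0 0;-.3 .04 0 0 0 0'
python3 go.py 532 156.5 31 -101.6
python3 - <<'E'
from h import *
f=grab("side"); s=f["image"]; cv2.imwrite("pics/c.png",cv2.resize(s[170:290,250:410],(800,600),interpolation=cv2.INTER_CUBIC))
E
```

```text
t: 5.6
tcp_pos: [0.5749, 0.1534, 0.0331]
eef_rot: [-0.0, 0.995, -0.102, 0.002]
contact_force: [5.0, 0.1, 7.9]
opening: 0.0226
gripper_force: 20.4
t: 6.1
tcp_pos: [0.5295, 0.1567, 0.033]
eef_rot: [-0.0, 0.995, -0.102, 0.002]
contact_force: [5.3, -0.5, 8.6]
opening: 0.0227
gripper_force: 20.4
t 6.1 p [529.5 156.7  33. ] thy -101.7 tiltz [ 0.003  0.    -1.   ] j [ 14.  -1. 110.  -0.  70. 116.] open 22.7 F [ 5.3 -0.5  8.6] g 20.44163580514578
turn units -0.01 shift units [ 0.08 -0.01  0.07]
```

View pics/c.png

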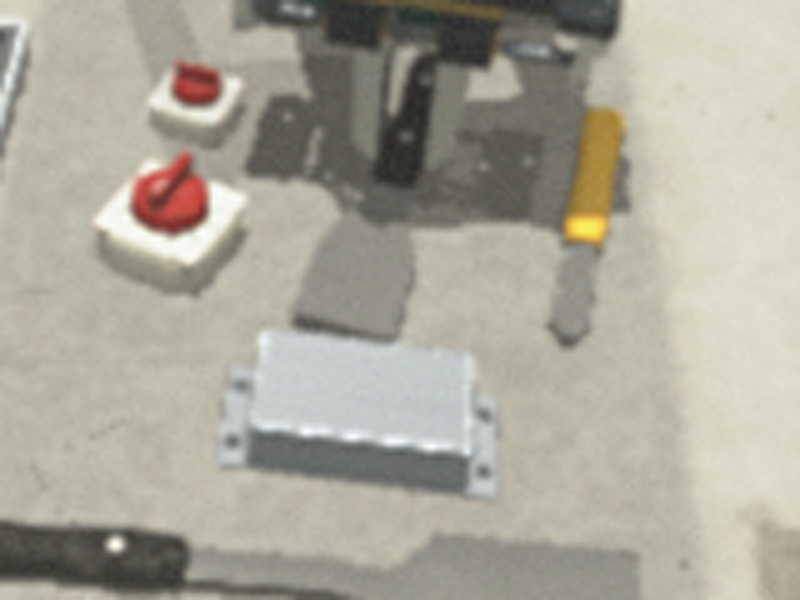

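The blade is fully out in front of the guard, with its tip edge at crop (350,325) and the guard roof starting at y of about 335. The tool travelled 70 mm. Now lift and turn.

```bash

python3 -m creep '0 0 -.4 0 0 0;0 0 -.6 0 0 0;0 0 -.8 0 0 0;0 0 -.8 0 0 0;0 0 -.8 0 0 0' 1 25
python3 -m creep '0 0 0 0 0 -.98;0 0 0 0 0 -.98;0 0 0 0 0 -.98;0 0 0 0 0 -.98;0 0 0 0 0 -.98' >/dev/null
python3 -m creep '0 0 0 0 0 -.98;0 0 0 0 0 -.98;0 0 0 0 0 -.98;0 0 0 0 0 -.98;0 0 0 0 0 -.98'
python3 -m creep '0 0 0 0 0 -.9;0 0 0 0 0 0;0 0 0 0 0 0' >/dev/null
python3 go.py 482 -209 135 -9.7 482 -209 42 -9.7
```

```text
t: 6.65
tcp_pos: [0.5285, 0.1564, 0.135]
eef_rot: [0.0, 0.995, -0.102, -0.0]
contact_force: [-0.6, -0.7, -0.3]
opening: 0.0226
gripper_force: 24.1
t: 7.65
tcp_pos: [0.5286, 0.1565, 0.134]
eef_rot: [-0.0, 0.805, 0.594, -0.0]
contact_force: [0.5, 0.8, -1.2]
opening: 0.0224
gripper_force: 24.1
t 8.0 p [528.7 156.5 134. ] thy -10.0 tiltz [-0. -0. -1.] j [ 14.  -6. 105.  -0.  81.  24.] open 22.6 F [-0.4  0.2 -1.3] g 24.113762204360683
turn units -0.03 shift units [-12.27   0.52  -0.03]
turn units -0.0 shift units [0.  0.  3.1]
```

```bash

python3 -m creep '-.8 .04 0 0 0 0;-.8 .04 0 0 0 0;-.8 .04 0 0 0 0;-.8 .04 0 0 0 0;-.8 .04 0 0 0 -.03' >/dev/null
python3 -m creep '-.8 .04 0 0 0 0;-.8 .04 0 0 0 0;-.8 .04 0 0 0 0;-.8 .04 0 0 0 0;-.8 .04 0 0 0 0' >/dev/null
python3 -m creep '-.8 .04 0 0 0 0;-.8 .04 0 0 0 0;-.8 .04 0 0 0 0;-.8 .04 0 0 0 0;-.8 .04 0 0 0 0' >/dev/null
python3 -m creep '-.27 0 .4 0 0 0;0 0 .4 0 0 0;0 0 .4 0 0 0;0 0 0 0 0 0;0 0 0 0 0 0' >/dev/null
python3 go.py 482 -209 42 -9.7
python3 - <<'E'
from meas import *
a=grab("top"); b=grab("side")
for f,n in((a,"d0"),(b,"d1")):
    r=(slice(130,260),slice(230,400)) if n=="d0" else (slice(150,270),slice(110,290))
    cv2.imwrite(f"pics/{n}.png",f["image"][r])
A=[cv2.resize(cv2.imread(f"pics/d{i}.png"),(400,320),interpolation=cv2.INTER_CUBIC) for i in(0,1)]
cv2.imwrite("pics/d.png",np.hstack(A))
E
```

```text
t 9.9 p [ 485.5 -208.6   97.5] thy -9.5 tiltz [-0.001  0.    -1.   ] j [-26.  -7. 110.   0.  77. -17.] open 22.5 F [ 0.3  0.1 -0.8] g 24.115351097352686
turn units 0.03 shift units [-0.03 -0.11  1.85]
```

View pics/d.png

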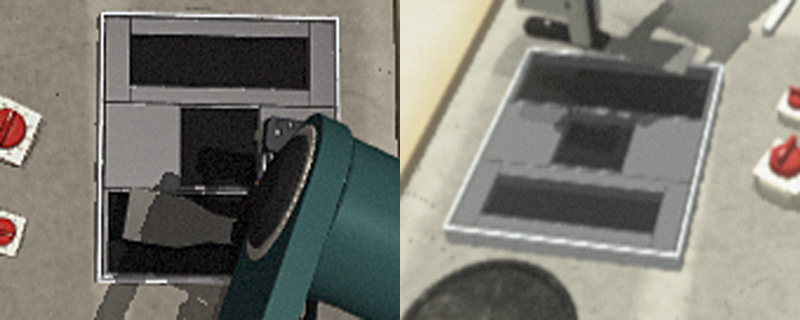

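The scraper's blade (left panel, corners near (133,186) and (122,238)) looks turned by some 10° against the recess. I'll measure its yaw before lowering.

```bash
python3 - <<'E'
from meas import *
f=grab("top"); im=f["image"]; cv2.imwrite("pics/e.png",cv2.resize(im[195:245,265:345],(800,500),interpolation=cv2.INTER_CUBIC))
f2=pickle.load(open("top.pkl","rb"))
pickle.dump(f,open("hold.pkl","wb"))
E
```

```text
(no output)
```

View pics/e.png

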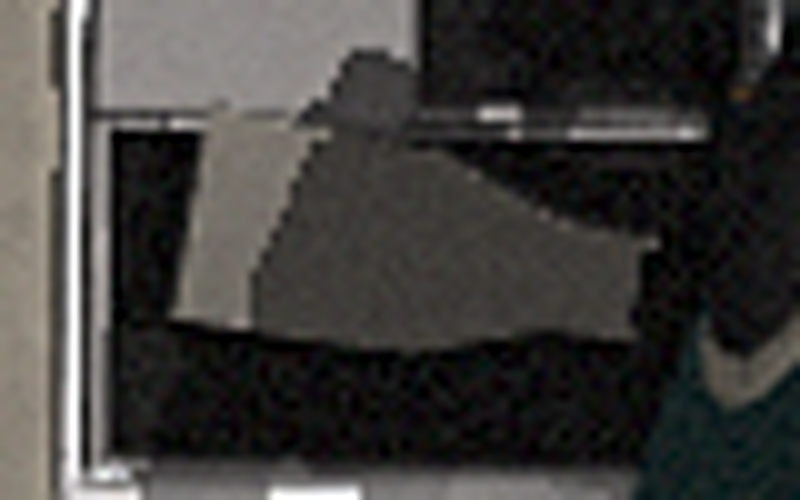

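```bash
python3 - <<'E'
from meas import *
f=pickle.load(open("hold.pkl","rb"))
for uv in((286.3,205.3),(282.3,226.6),(332,230)): print([ray(f,uv,z)[:2].round(4)*1000 for z in(.070,.080)])
E
python3 go.py 480 -209.5 42 -9.7
```

```text
[array([536.9, -87.7]), array([536.4, -86.7])]
[array([487.7, -76.6]), array([487.8, -75.6])]
[array([ 476.3, -192.2]), array([ 476.6, -189.9])]
t 10.1 p [ 485.8 -209.2   98.4] thy -9.5 tiltz [ 0.001 -0.    -1.   ] j [-26.  -7. 110.  -0.  77. -17.] open 22.7 F [-0.1 -0.3 -1.3] g 24.114370276402042
turn units 0.03 shift units [-0.04 -0.19  1.88]
```

The corners span 50 mm. The end edge is tilted 9.9° against the 6.9° that the frame's skew explains, so I'll correct the yaw by +3° and move 5 mm towards -x.

```bash

python3 go.py 481 -208 42 -6.7
python3 -m creep '-.0 -.15 .3 0 0 -.33;0 0 .3 0 0 0;0 0 .3 0 0 0;0 0 .2 0 0 0;0 0 0 0 0 0' >/dev/null
python3 go.py 481 -208 42 -6.7
python3 - <<'E'
from meas import *
f=grab("top"); im=f["image"]; cv2.imwrite("pics/e2.png",cv2.resize(im[195:245,265:345],(800,500),interpolation=cv2.INTER_CUBIC))
pickle.dump(f,open("hold.pkl","wb"))
E
```

```text
t 10.1 p [ 485.8 -209.2   98.4] thy -9.5 tiltz [ 0.001 -0.    -1.   ] j [-26.  -7. 110.  -0.  77. -17.] open 22.7 F [-0.1 -0.3 -1.3] g 24.114370276402042
turn units -0.32 shift units [ 0.02 -0.16  1.88]
t 10.6 p [ 480.7 -208.5   63.8] thy -6.7 tiltz [-0.001  0.001 -1.   ] j [-26.  -6. 112.   0.  74. -20.] open 22.9 F [-0.6 -0.7  0. ] g 24.114307298841595
turn units 0.0 shift units [0.02 0.01 0.73]
```

View pics/e2.png

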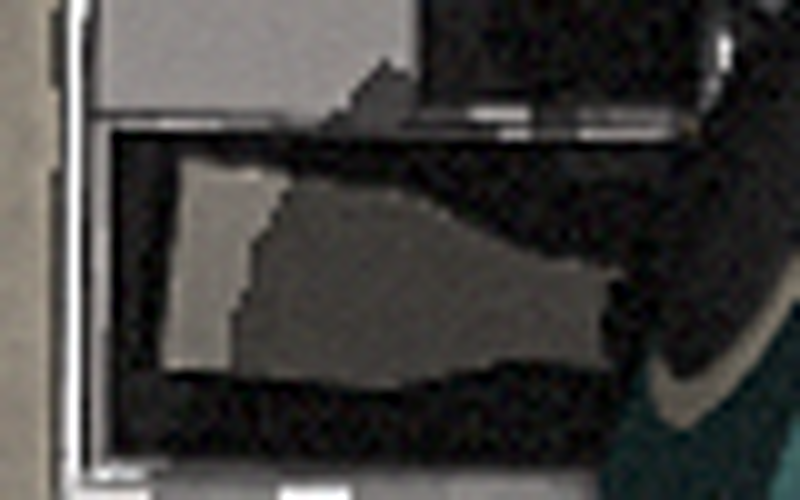

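The blade now lies inside the recess outline: corners at (183,160) and (162,370), walls at y of about 130 and 465. Lower and release.

```bash

python3 -m creep '0 0 .25 0 0 0;0 0 .25 0 0 0;0 0 .23 0 0 0;0 0 0 0 0 0;0 0 0 0 0 0'
python3 -m creep '0 0 0 0 0 0;0 0 0 0 0 0;0 0 0 0 0 0' 0.05
python3 go.py 481 -208 42 -6.7
```

```text
t: 11.15
tcp_pos: [0.481, -0.2087, 0.0428]
eef_rot: [-0.0, 0.747, 0.665, -0.0]
contact_force: [-0.3, -0.2, -1.0]
opening: 0.0225
gripper_force: 24.1
t: 11.45
tcp_pos: [0.4812, -0.2088, 0.0433]
eef_rot: [0.0, 0.747, 0.665, 0.0]
contact_force: [-0.6, 0.1, -0.1]
opening: 0.0416
gripper_force: 0.0
t 11.4 p [ 481.2 -208.8   43.3] thy -6.6 tiltz [ 0. -0. -1.] j [-26.  -5. 113.  -0.  72. -20.] open 41.6 F [-0.6  0.1 -0.1] g 0.0
turn units 0.01 shift units [ 0.02 -0.01  0.04]
```

```bash

python3 -m creep '0 0 -.3 0 0 0;0 0 -.6 0 0 0;0 0 -.7 0 0 0;0 0 -.7 0 0 0;0 0 -.5 0 0 0' >/dev/null
python3 -m creep '0 0 0 0 0 .98;0 0 0 0 0 .98;0 0 0 0 0 .98;0 0 0 0 0 .98;0 0 0 0 0 .98' -0.1 >/dev/null
python3 -m creep '0 0 0 0 0 .98;0 0 0 0 0 .98;0 0 0 0 0 .98;0 0 0 0 0 .98;0 0 0 0 0 .98' >/dev/null
python3 -m creep '0 0 0 0 0 .98;0 0 0 0 0 .33;0 0 0 0 0 0' >/dev/null
python3 go.py 542 253 120 -101.8 542 253 31.5 -101.8
python3 - <<'E'
from meas import *
f=grab("top"); im=f["image"]; cv2.imwrite("pics/g.png",cv2.resize(im[125:255,265:385],(554,600),interpolation=cv2.INTER_CUBIC))
E
```

```text
t 13.2 p [ 481.  -208.7  127.3] thy -102.2 tiltz [ 0. -0. -1.] j [-26.  -9. 109.  -0.  80.  76.] open 51.7 F [-0.2  0.4 -0.9] g 0.0
turn units -0.04 shift units [ -1.16 -15.48   0.24]
turn units -0.0 shift units [0.   0.   2.95]
```

View pics/g.png

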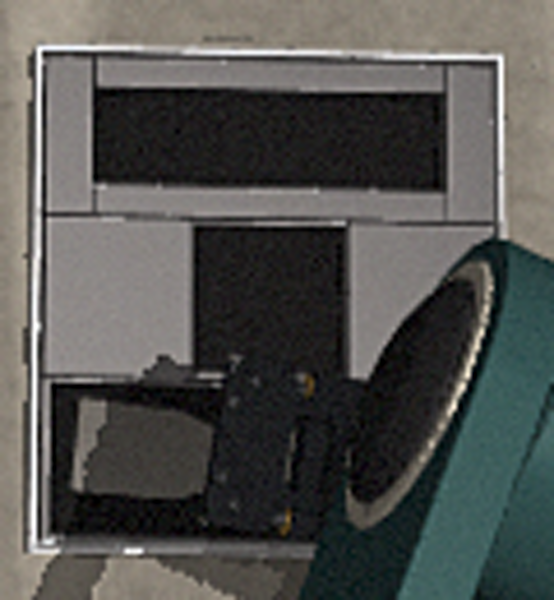

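The scraper's blade lies in the large recess, (75,398)–(215,500), clear of the walls. Now to the peeler.

```bash

python3 -m creep '-.07 -.97 0 0 0 -.04;-.07 -.97 0 0 0 0;-.07 -.97 0 0 0 0;-.07 -.97 0 0 0 0;-.07 -.97 0 0 0 0' >/dev/null
python3 -m creep '-.07 -.97 0 0 0 0;-.07 -.97 0 0 0 0;-.07 -.97 0 0 0 0;-.07 -.97 0 0 0 0;-.07 -.97 0 0 0 0' >/dev/null
python3 -m creep '-.07 -.97 0 0 0 0;-.07 -.97 0 0 0 0;-.07 -.97 0 0 0 0;-.07 -.97 0 0 0 0;-.07 -.97 0 0 0 0' >/dev/null
python3 -m creep '-.07 -.97 0 0 0 0;0 0 .6 0 0 0;0 0 .6 0 0 0;0 0 0 0 0 0;0 0 0 0 0 0' >/dev/null
python3 go.py 542 253 31.5 -101.8
python3 - <<'E'
from meas import *
f=grab("side"); im=f["image"]; cv2.imwrite("pics/i.png",cv2.resize(im[150:270,310:430],(600,600),interpolation=cv2.INTER_CUBIC))
E
```

```text
t 15.3 p [543.4 253.9  91.4] thy -101.7 tiltz [-0. -0. -1.] j [ 23.   2. 102.   0.  76. 124.] open 51.3 F [0.1 0.1 0.1] g 0.0
turn units 0.01 shift units [-0.04  0.04  2.  ]
```

View pics/i.png

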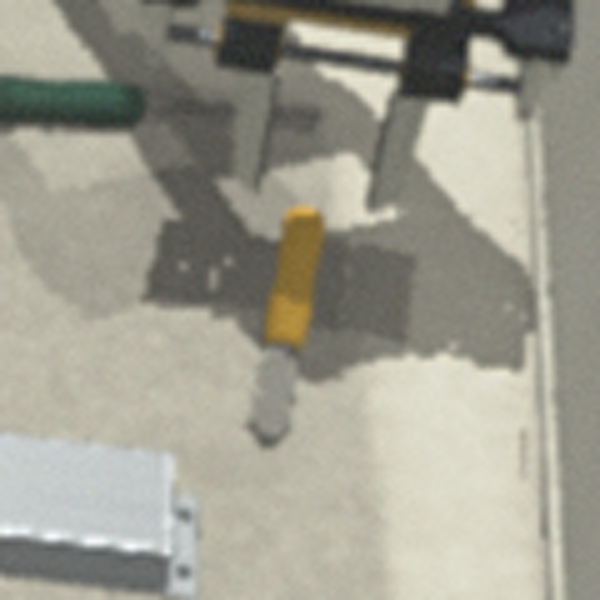

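The open fingers hang over the yellow grip at crop (295,280). A grey wall stands to the right at x of about 540, so I'll check the body's clearance to it before descending.

```bash
python3 - <<'E'
from meas import *
f=pickle.load(open("side.pkl","rb"))
for uv in((417,172),(418.5,210),(421,265)): print((ray(f,uv,0)*1000).round())
t=pickle.load(open("top.pkl","rb"))
for uv in((116,103),(96,224),(76,335)): print((ray(t,uv,0)*1000).round(),(ray(t,uv,.15)*1000).round(),(ray(t,uv,.3)*1000).round())
E
```

```text
[373. 407.   0.]
[538. 381.   0.]
[723. 352.   0.]
[816. 334.   0.] [763. 278. 150.] [710. 223. 300.]
[507. 381.   0.] [506. 318. 150.] [504. 255. 300.]
[242. 425.   0.] [284. 355. 150.] [326. 284. 300.]
```

The wall base is at y = 0.37–0.38 there and the body's end is at about 0.346, so it clears. Descend and grip.

```bash

python3 -m creep '-.04 .04 .5 0 0 0;0 0 .5 0 0 0;0 0 .5 0 0 0;0 0 .4 0 0 0;0 0 .1 0 0 0' >/dev/null
python3 -m creep '0 0 0 0 0 0;0 0 0 0 0 0;0 0 0 0 0 0;0 0 0 0 0 0;0 0 0 0 0 0' 1 15
python3 -m creep '0 0 0 0 0 0;0 0 0 0 0 0;0 0 0 0 0 0'
python3 go.py 542 253 31.5 -101.8
```

```text
t: 16.35
tcp_pos: [0.5422, 0.2531, 0.0315]
eef_rot: [-0.0, 0.995, -0.103, 0.0]
contact_force: [-0.6, -0.4, 2.2]
opening: 0.0203
gripper_force: 15.0
t: 16.65
tcp_pos: [0.5422, 0.2531, 0.0314]
eef_rot: [-0.0, 0.995, -0.103, 0.0]
contact_force: [-0.4, -0.1, 5.5]
opening: 0.0204
gripper_force: 15.2
t 16.6 p [542.2 253.1  31.4] thy -101.8 tiltz [ 0.001  0.    -1.   ] j [ 23.   5. 104.   0.  70. 124.] open 20.4 F [-0.4 -0.1  5.5] g 15.210506608709693
turn units 0.0 shift units [-0.01  0.   -0.  ]
```

```bash

python3 -m creep '0 0 -.4 0 0 0;0 0 -.7 0 0 0;0 0 -.8 0 0 0;0 0 -.8 0 0 0;0 0 -.8 0 0 0' 1 20
python3 -m creep '0 .8 0 0 0 0;0 .8 0 0 0 0;0 .8 0 0 0 0;0 .8 0 0 0 0;0 .8 0 0 0 0' >/dev/null
python3 -m creep '0 0 0 0 0 -.96;0 0 0 0 0 -.96;0 0 0 0 0 -.96;0 0 0 0 0 -.96;0 0 0 0 0 -.96' >/dev/null
python3 -m creep '0 0 0 0 0 -.96;0 0 0 0 0 -.96;0 0 0 0 0 -.96;0 0 0 0 0 -.96;0 0 0 0 0 -.96' >/dev/null
python3 -m creep '0 0 0 0 0 -.96;0 0 0 0 0 -.96;0 0 0 0 0 0;0 0 0 0 0 0'
python3 go.py 661.6 -219.5 135 -2.8 661.6 -219.5 42 -2.8
python3 - <<'E'
from meas import *
t=pickle.load(open("top.pkl","rb"))
for z in(0,.1,.15): print((ray(t,(328,99),z)*1000).round())
E
```

```text
t: 17.15
tcp_pos: [0.5418, 0.2529, 0.1375]
eef_rot: [0.0, 0.995, -0.103, -0.0]
contact_force: [0.6, -0.7, -0.2]
opening: 0.0203
gripper_force: 19.8
t: 19.05
tcp_pos: [0.5174, 0.1356, 0.1363]
eef_rot: [0.0, 0.726, 0.688, 0.0]
contact_force: [0.2, -0.4, -1.4]
opening: 0.02
gripper_force: 19.8
t 19.1 p [517.4 135.6 136.3] thy -3.0 tiltz [ 0.  0. -1.] j [ 12.  -8. 107.   0.  81.  15.] open 20.0 F [ 0.2 -0.4 -1.4] g 19.834621916525066
turn units -0.03 shift units [-11.59   5.38   0.04]
turn units -0.0 shift units [0.  0.  3.1]
[ 815. -215.    0.]
[ 780. -191.  100.]
[ 762. -179.  150.]
```

```bash
python3 - <<'E'
from meas import *
t=pickle.load(open("top.pkl","rb"));s=pickle.load(open("side.pkl","rb"))
# rim front point (robot side): top px (328,98); rim centre tops
for z in(.06,.08,.1,.12,.14,.16): print(z,(ray(t,(329,60),z)*1000).round()[:2],(ray(s,(148.5,276.5),z)*1000).round()[:2])
E
python3 -m creep '-.73 .34 0 0 0 -.03;-.73 .34 0 0 0 0;-.73 .34 0 0 0 0;-.73 .34 0 0 0 0;-.73 .34 0 0 0 0' >/dev/null
python3 -m creep '-.73 .34 0 0 0 0;-.73 .34 0 0 0 0;-.73 .34 0 0 0 0;-.73 .34 0 0 0 0;-.73 .34 0 0 0 0' >/dev/null
python3 -m creep '-.73 .30 0 0 0 0;-.73 .3 0 0 0 0;-.73 .3 0 0 0 0;-.73 .3 0 0 0 0;-.73 .3 0 0 0 0' >/dev/null
python3 -m creep '-.64 0 0 0 0 0;0 0 0 0 0 0;0 0 0 0 0 0' >/dev/null
python3 go.py 661.6 -219.5 135 -2.8
```

```text
0.06 [ 893. -208.] [ 855. -215.]
0.08 [ 883. -203.] [ 870. -206.]
0.1 [ 874. -198.] [ 885. -196.]
0.12 [ 864. -193.] [ 900. -187.]
0.14 [ 855. -188.] [ 915. -178.]
0.16 [ 846. -183.] [ 930. -168.]
t 20.9 p [ 648.6 -218.4  135.8] thy -2.6 tiltz [-0.  0. -1.] j [-21.  10.  88.   0.  81. -18.] open 20.1 F [-0.2 -0.2 -0.8] g 19.835030785761774
turn units 0.02 shift units [-0.02  0.44  0.03]
```

The pot's rim is at z of about 0.09 and x ≥ 0.78, so the body clears it. I'll lower partly and check alignment.

```bash

python3 -m creep '0 .22 .4 0 0 0;0 .22 .5 0 0 0;0 0 .6 0 0 0;0 0 .6 0 0 0;0 0 0 0 0 0' >/dev/null
python3 go.py 661.6 -219.5 42 -2.8
python3 - <<'E'
from meas import *
f=grab("top"); im=f["image"]; cv2.imwrite("pics/j.png",cv2.resize(im[130:190,265:385],(800,400),interpolation=cv2.INTER_CUBIC))
E
```

```text
t 21.4 p [ 660.6 -218.1   68.6] thy -2.5 tiltz [-0.005  0.002 -1.   ] j [-20.  15.  90.   0.  76. -18.] open 20.0 F [ 0.1  1.1 -0.5] g 19.834419800899923
turn units 0.03 shift units [-0.04  0.03  0.89]
```

View pics/j.png

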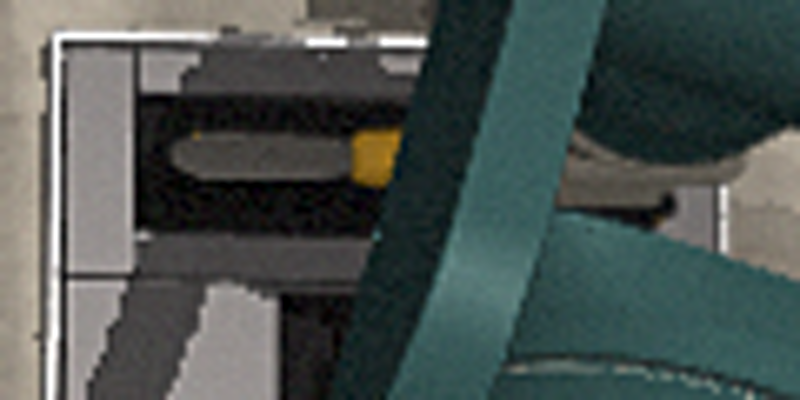

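The peeler is centred in the narrow recess: tip at (170,153), left wall at 137, walls at y = 97 and 232. Lower and release.

```bash

python3 -m creep '-.03 .02 .3 0 0 0;0 0 .3 0 0 0;0 0 .2 0 0 0;0 0 .08 0 0 0;0 0 0 0 0 0' >/dev/null
python3 go.py 661.6 -219.5 41.5 -2.8
```

```text
t 21.9 p [ 662.6 -219.8   46.2] thy -2.5 tiltz [-0.  0. -1.] j [-20.  16.  91.   0.  74. -18.] open 20.0 F [ 0.3 -0.5 -0.9] g 19.835043847560883
turn units 0.03 shift units [ 0.01 -0.03  0.16]
```

```bash

python3 -m creep '0 0 .13 0 0 0;0 0 0 0 0 0;0 0 0 0 0 0' >/dev/null
python3 go.py 661.6 -219.5 41.5 -2.8
python3 -m creep '0 0 0 0 0 0;0 0 0 0 0 0;0 0 0 0 0 0' 0.2
python3 -m creep '0 0 -.3 0 0 0;0 0 -.7 0 0 0;0 0 -.7 0 0 0;0 0 -.7 0 0 0;0 0 -.7 0 0 0' >/dev/null
python3 -m creep '0 0 0 0 0 .89;0 0 0 0 0 .89;0 0 0 0 0 .89;0 0 0 0 0 0' -0.5 >/dev/null
python3 go.py 600 39 130 -25.5 600 39 50 -25.5
```

```text
t 22.2 p [ 662.7 -219.9   42.7] thy -2.5 tiltz [ 0. -0. -1.] j [-20.  16.  91.   0.  73. -18.] open 19.9 F [ 0.3  1.3 -0.7] g 19.83500450849533
turn units 0.03 shift units [ 0.01 -0.04  0.04]
t: 22.5
tcp_pos: [0.6628, -0.2198, 0.0428]
eef_rot: [0.0, 0.722, 0.691, 0.0]
contact_force: [-0.0, 0.2, -0.0]
opening: 0.0358
gripper_force: 0.0
t 23.4 p [ 662.8 -219.9  136.5] thy -25.6 tiltz [ 0.001 -0.    -1.   ] j [-20.  12.  86.  -0.  82.   5.] open 64.8 F [ 1.1 -0.7  0.1] g 0.0
turn units -0.01 shift units [ 6.89 -5.6   0.22]
turn units -0.0 shift units [0.   0.   2.67]
```

```bash

python3 -m creep '.69 -.56 0 0 0 0;.69 -.56 0 0 0 0;.69 -.56 0 0 0 0;.69 -.56 0 0 0 0;.69 -.56 0 0 0 0' >/dev/null
python3 -m creep '.69 -.56 0 0 0 0;.69 -.56 0 0 0 0;.69 -.56 0 0 0 0;.69 -.56 0 0 0 0;.69 -.56 0 0 0 0' >/dev/null
python3 -m creep '0 0 .5 0 0 0;0 0 0 0 0 0;0 0 0 0 0 0' >/dev/null
python3 go.py 600 39 50 -25.5
python3 - <<'E'
from meas import *
a=grab("top")["image"][125:255,255:395]; b=grab("side")["image"][140:240,230:350]
cv2.imwrite("pics/k.png",np.hstack([cv2.resize(a,(400,371),interpolation=cv2.INTER_CUBIC),cv2.resize(b,(400,371),interpolation=cv2.INTER_CUBIC)]))
E
```

```text
t 24.7 p [600.   38.7 120.4] thy -25.4 tiltz [-0.001 -0.    -1.   ] j [  1.   1. 100.  -0.  79.  27.] open 69.6 F [ 0.2 -0.6  0.3] g 0.0
turn units 0.01 shift units [ 0.01 -0.    2.35]
```

View pics/k.png

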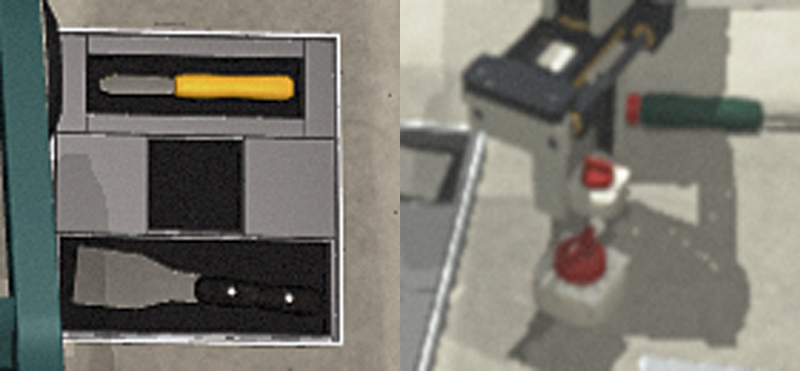

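Both tools lie in their recesses: peeler at (195,87), scraper at (200,290). The gripper is centred over the large timer at side crop (582,265). Descend and grip the knob.

```bash

python3 -m creep '0 0 .6 0 0 0;0 0 .6 0 0 0;0 0 .6 0 0 0;0 0 .4 0 0 0;0 0 .13 0 0 0' >/dev/null
python3 -m creep '0 0 0 0 0 0;0 0 0 0 0 0;0 0 0 0 0 0;0 0 0 0 0 0;0 0 0 0 0 0' 1 20
python3 go.py 600 39 50 -25.5
```

```text
t: 25.8
tcp_pos: [0.6003, 0.0393, 0.0513]
eef_rot: [0.0, 0.846, 0.534, 0.0]
contact_force: [-0.6, 0.3, 3.5]
opening: 0.0402
gripper_force: 20.0
t 25.8 p [600.3  39.3  51.3] thy -25.5 tiltz [ 0.001  0.    -1.   ] j [  1.   4. 103.  -0.  72.  27.] open 40.2 F [-0.6  0.3  3.5] g 20.001018047332764
turn units 0.0 shift units [-0.01 -0.    0.04]
```

```bash

python3 -m creep '0 0 -.3 0 0 0;0 0 -.5 0 0 0;0 0 -.6 0 0 0;0 0 -.6 0 0 0;0 0 -.5 0 0 0' 1 25
python3 -m creep '0 0 0 0 0 -.88;0 0 0 0 0 -.88;0 0 0 0 0 -.88;0 0 0 0 0 0;0 0 0 0 0 0'
python3 go.py 576 -187 125 -2.8 576 -187 57 -2.8
```

```text
t: 26.3
tcp_pos: [0.6003, 0.0393, 0.1281]
eef_rot: [0.0, 0.846, 0.534, 0.001]
contact_force: [-0.0, 0.4, -1.5]
opening: 0.0401
gripper_force: 25.0
t: 26.8
tcp_pos: [0.6001, 0.0393, 0.1263]
eef_rot: [0.0, 0.725, 0.688, 0.0]
contact_force: [0.0, -0.0, -1.3]
opening: 0.04
gripper_force: 25.0
t 26.8 p [600.1  39.3 126.3] thy -3.0 tiltz [ 0.  0. -1.] j [  1.   1. 100.   0.  80.   4.] open 40.0 F [ 0.  -0.  -1.3] g 24.999361038208008
turn units -0.02 shift units [-7.57 -0.43  0.04]
turn units -0.0 shift units [0.   0.   2.27]
```

```bash

python3 -m creep '-.76 -.04 0 0 0 0;-.76 -.04 0 0 0 0;-.76 -.04 0 0 0 0;-.76 -.04 0 0 0 0;-.76 -.04 0 0 0 0' >/dev/null
python3 -m creep '-.76 -.04 0 0 0 0;-.76 -.04 0 0 0 0;-.76 -.04 0 0 0 0;-.76 -.04 0 0 0 0;-.76 -.04 0 0 0 0' >/dev/null
python3 -m creep '0 0 .5 0 0 0;0 0 .6 0 0 0;0 0 .3 0 0 0;0 0 0 0 0 0;0 0 0 0 0 0' >/dev/null
python3 go.py 576 -187 57 -2.8
python3 - <<'E'
from meas import *
b=grab("side")["image"][170:260,120:270]
cv2.imwrite("pics/l.png",cv2.resize(b,(750,450),interpolation=cv2.INTER_CUBIC))
E
```

```text
t 28.3 p [ 577.2 -187.6   84.1] thy -2.8 tiltz [ 0.  0. -1.] j [-20.   3. 101.   0.  76. -18.] open 40.3 F [-0.4 -0.5 -0.8] g 24.999755322933197
turn units -0.0 shift units [ 0.02 -0.04  0.9 ]
```

View pics/l.png

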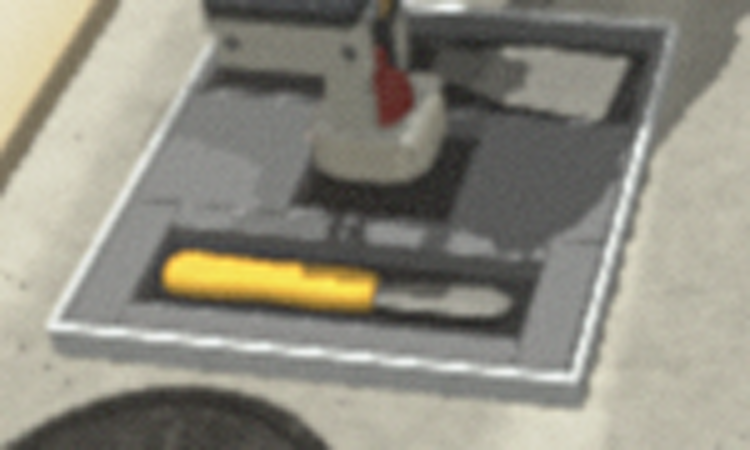

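The timer hangs level over the square recess at (380,150), aligned with it. Lower, release and withdraw.

```bash

python3 -m creep '.02 -.03 .3 0 0 0;0 0 .3 0 0 0;0 0 .2 0 0 0;0 0 .1 0 0 0;0 0 0 0 0 0'
python3 -m creep '0 0 0 0 0 0;0 0 0 0 0 0;0 0 0 0 0 0;0 0 0 0 0 0' -0.5
python3 go.py 576 -187 57 -2.8
python3 -m creep '0 0 -.3 0 0 0;0 0 -.6 0 0 0;0 0 -.8 0 0 0;0 0 -.8 0 0 0;0 0 -.8 0 0 0' >/dev/null
python3 -m creep '0 0 -.8 0 0 0;0 -.8 0 0 0 0;0 -.8 0 0 0 0;0 -.8 0 0 0 0;0 -.8 0 0 0 0' >/dev/null
python3 -m creep '.8 -.6 0 0 0 0;.8 -.6 0 0 0 0;.8 -.6 0 0 0 0;.8 -.6 0 0 0 0;0 0 0 0 0 0'
python3 - <<'E'
from meas import *
a=grab("top")["image"][80:300,120:400]; b=grab("side")["image"][150:310,110:400]
cv2.imwrite("pics/m.png",np.hstack([cv2.resize(a,(420,330),interpolation=cv2.INTER_CUBIC),cv2.resize(b,(380,330),interpolation=cv2.INTER_CUBIC)]))
E
```

```text
t: 28.85
tcp_pos: [0.576, -0.1872, 0.0565]
eef_rot: [-0.0, 0.724, 0.69, -0.0]
contact_force: [0.8, 0.6, -1.5]
opening: 0.0401
gripper_force: 25.0
t: 29.25
tcp_pos: [0.5762, -0.1872, 0.0568]
eef_rot: [0.0, 0.724, 0.69, 0.0]
contact_force: [0.6, 0.4, -0.1]
opening: 0.067
gripper_force: 0.0
t 29.2 p [ 576.2 -187.2   56.8] thy -2.8 tiltz [ 0. -0. -1.] j [-20.   4. 103.  -0.  73. -18.] open 67.0 F [ 0.6  0.4 -0.1] g 0.0
turn units 0.0 shift units [ 0.01 -0.01 -0.01]
t: 30.75
tcp_pos: [0.4118, -0.0814, 0.1808]
eef_rot: [0.001, 0.723, 0.69, 0.001]
contact_force: [0.4, -1.2, -0.6]
opening: 0.07
gripper_force: 0.0
```

View pics/m.png

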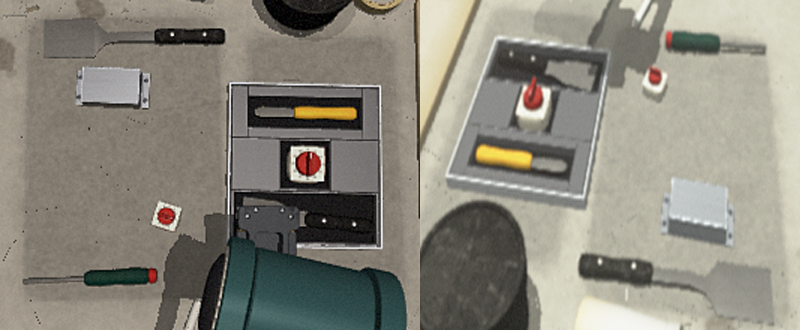

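All three items lie in their recesses: timer at (309,163), peeler at (305,113), scraper at (340,222) in the left panel. The turner, the screwdriver and the small timer are where they were, and the robot is touching nothing.

```bash
python3 -c "
from workcell import env
print(env.finish_job())"
```

```text
the job is handed in; nothing more can be done
None
```

The scraper (slid clear of the guard before lifting), the peeler and the larger timer are each in their own recess, the turner and screwdriver were left where they lay, and I handed the job in at about 31 s; it returned no verdict.

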